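# Hold a doubled busbar against its supports for bolting

## Task

Lay the second copper bar, now lying across the wooden battens, squarely on top of the first one on the two busbar supports in the mounting tray, with ends and edges flush. Then push the pair back, fully home against the shoulders of both supports and flat on the seats with their slots over the threaded inserts, and press it there with a steady force of about 15 newtons. Finish while still holding it pressed like that, so that a colleague can put in the bolts; leave the other things on the bench alone.

Things in the scene. Friction and masses are not known exactly. Their poses are not given: they have to be found in the camera images.
- shoulders: Back stops of two dark grey busbar supports in the tray, rigid, 14 mm thick, 18 mm high above the seats. Origin midway between the supports, on the shoulders' faces, at seat height (50 mm above the bench). +x points level into the shoulders (press that way), y along the bars, z up. Supports 40 wide, centred at y = -70 and +70 mm; between them a free gap of 100 mm, 48 deep.
- tray: (Sizes in mm.) Fixed galvanised sheet tray 340 x 320, edges up to 28 high; origin at centre of its underside, axes as shoulders. The shoulders' origin is at x = +85, z = 50. Flat seats run from x = 25 to the shoulders, brass threaded inserts in them at x = 72.5, y = -70 and +70. Breakers and terminals at x = -151 to -65, up to 84 high; open cable duct from x = 122 on, 32 high.
- first_bar_mid (a point): Centre (half-way up) of the first copper bar: 25 mm wide (its x), 200 long (its y), 8 thick, about 0.34 kg, loose; slots 8 x 15 through it 70 either side of its centre. At the start it lies on both seats, roughly square, 6 to 22 mm short of them. The seats are smooth: friction takes about 2 to 4 N of a push on the pair. Home, its centre is at x = -12.5, y = 0, z = 4 mm in the shoulders' frame.
- second_bar_mid (a point): Centre (half-way up) of the second copper bar, like the first (25 mm wide in its x, 200 long in its y, 8 thick, about 0.34 kg). At the start it lies flat across two wooden battens beside the tray, to the robot's left or right. Home, on top of the first, its centre is at x = -12.5, y = 0, z = 12 mm in the shoulders' frame.
- battens: Two fixed softwood battens on the bench, 30 mm high, each 90 long (x) and 25 wide (y), centred at y = -60 and +60 mm; origin between them at bench height. The gap between them under the bar's middle is 95 mm.
- bolt_bin: Blue plastic bin of bolts, 130 x 100 x 45 mm, loose, on the other side of the tray from the battens; leave alone. Origin at the centre of its underside.
- breaker: Loose white circuit breaker, 85 x 18 x 76 mm, standing on the bench; leave alone. Origin at the centre of its underside.
- wrench: Steel wrench lying on the bench; leave alone. Origin near its middle.
There are look-alikes about, which are no part of the job. Leave any pink or yellow look-alike of the part that bears first_bar_mid alone.

How it is judged:
By the outcome, as a careful person would: the job done as asked, in the order asked, and still so for the second after the job is handed in, while the arm keeps its last pose, push and grip.
It also fails if it takes over 59 s, if anything falls off the work surface, if the arm or the gripper's body presses on something with over 40 N, if the wrist force passes 120 N, or if a joint passes its speed limit or range.

## Robot

A 6-joint arm with a two-finger parallel gripper is mounted at the origin on the work surface. World frame = base frame: x ahead of the robot, y to its left, z up, the work surface at z = 0. Lengths are in mm, angles in rad, forces in N, time in s.
With the tool pointing down it reaches from about 300 to 775 mm from the base axis. Payload 14.6 kg.
Tool frame: the origin (TCP) lies midway between the tips of the shut fingers; the grasp point (between the pads) lies 19 mm behind it; z points along the fingers, y is the line along which they close (so a half turn about z gives the same grasp; the last joint's range is limited). The gripper opens to 94 mm and grips with 3 to 60 N. Pads are 16 mm wide; open, the fingers measure 119 mm over their backs; the gripper's body (75 mm by 177 mm) begins 78 mm behind the grasp point.
Start: joints at [-1.202, 0.3, 1.521, -0, 1.321, -0.067], TCP at [232.167, -498.586, 205.446] pointing down, gripper open.
Joint ranges: [-3.03, 3.03], [-0.79, 2.21], [0.23, 2.52], [-1.04, 4.18], [0, 3.07], [-2.55, 2.55]. Speed limits (rad/s): [2.22, 2.22, 2.57, 3.14, 3.14, 3.14].

## Interface

Orientations are given as a unit quaternion [w, x, y, z].
In Python, from bench import bot gives the robot as it stands. The module is installed in compiled form; this text tells all that it offers.
- The arm moves only by the tool play_rows, never from a script. Its argument "targets" is a list of rows, each a list of 7 numbers: the shift along the world's x, y, z in units of 0.12 m (1.0 is 0.12 m), then the turn, a rotation vector about the world's x, y, z in units of 2 rad (1.0 is 2 rad), then the opening, from 0 (shut) to 1 (fully open). In form: [[dx, dy, dz, rx, ry, rz, hand], ...]. A call has 1 to 12 rows; each row is the pose to reach, as a shift and turn from the pose commanded when the call began; what a row does not reach only later rows make up. A row lasts 1/10 s, in which the tool goes at most 50 mm and 8.59 degrees, less where a joint would pass 70% of its speed; a pose out of reach is approached as far as the arm can. A call with a number of a shift or a turn outside -1 to 1 is refused whole. A call with a gripper value outside its range is refused whole. The fingers move at their own pace and stop on an object; "force" is the grip in N (left out, the last holds). Time passes only in rows, so rows that repeat a pose let the fingers close. It gives the time, the measured TCP pose, the force, the opening and the grip force at its end, in the units of the state.
- bot.sense(): the state, without advancing time (a new reading comes with each control period).
- bot.camera(name): name is "side" or "top" or "wrist"; returns a dict with "img" (384x512x3 uint8, blue, green, red), "depth" (384x512 float32, mm along the optical axis (not along the pixel's ray), 0 where there is no reading), "K" (3x3 intrinsics, pixels), "D" ([k1, k2, p1, p2, k3] as OpenCV has them; the pictures are not rectified), "T" (4x4, takes a point from camera to world coordinates); the wrist camera has in their place "tool_from_camera" (4x4, takes a point from camera to tool coordinates, whose origin is the TCP and whose axes are the flange's). Camera axes: x right, y down, z forward; pixel columns grow to the right and rows downward; lengths in mm; the calibration is good to about 2 mm. A picture is of the moment at which its call begins: read the wrist's pose just before it.
- bot.close_job(): hands the job in; it is judged then, once.
Trained networks look in the newest picture that a camera, given by its name, has taken for a name from the list of things; names that differ only in an ending like _2 or _b are one class to them, and where a whole thing is asked for, a point or a joint stands for the part that bears it (a point fixed in the world has none). Each returns a list of dicts, best first, with "score" (0 to 1); they miss things now and then, are a little off and sometimes report something else, mostly with a low value. They report only what shows in the picture. A call takes as long as a camera call. They do not tell look-alikes from the thing itself.
- bot.boxes_of(camera, target): "position" ([x, y, z] in mm, in world coordinates, good to about 4 mm: the middle of the surface that is visible of it).
- bot.cut_out(camera, target): "mask" (384x512 bool, what is visible of it).
- bot.tip_of(camera, target): "position" ([x, y, z] in mm, in world coordinates, good to about 4 mm: a listed point, or the origin of a listed thing).
The state is a dict: "t": time; "joints": joint angles; "joint_vel": joint speeds; "effort": joint torques, N m; "position": TCP position; "ee_rot": TCP orientation; "force": force on the tool from outside, world axes, zero at the start; "wrist_torque": the same for the moment, N m; "gripper_width": finger opening in mm; "grip_force": force on a finger pad.
Only numpy, scipy, OpenCV 4.12 (cv2) and the standard library are available. Lean on these libraries where they do the work, as an engineer would, in place of code of your own. Each camera call takes 0.05 s, during which the arm holds its last target. There are 200 camera calls.

## Working session

There is one attempt and no reset: what is moved stays moved. The work goes in short steps, Python scripts to look and compute and a tool call to move; the robot and the scene stay as the last step left them, time stands still between calls to the robot, and variables do not carry over. Pictures are saved under pics/ and viewed, at most 10 in all, crops included, and the job is handed in when it is done.

Besides the shell and the picture viewer there is one more tool, called after "Request:" by a JSON object that holds its "method" and its "body", one argument or row to a line. play_rows: Moves the arm, as the interface text tells. Shifts and turns lie within -1 to 1; 1 stands for 0.12 m of shift or 2 rad of turn. Its arguments: {"type":"object","properties":{"targets":{"type":"array","items":{"type":"array","items":{"type":"number","minimum":-1,"maximum":1}}},"force":{"type":"number"}},"required":["targets"]}

```bash
mkdir -p pics; cat > h.py <<'E'
import numpy as np, cv2
from bench import bot
def pts(c,uv,d=None):
    uv=np.asarray(uv,float).reshape(-1,2)
    n=cv2.undistortPoints(uv.reshape(-1,1,2),c["K"],np.array(c["D"])).reshape(-1,2)
    if d is None: d=c["depth"][uv[:,1].astype(int),uv[:,0].astype(int)]
    p=np.c_[n*d[:,None],d]
    return p@c["T"][:3,:3].T+c["T"][:3,3]
E
python3 - <<'E'
from h import *
for n in ("top","side"):
    c=bot.camera(n); cv2.imwrite(f"pics/{n}0.png",c["img"]); np.savez(f"{n}0.npz",**c)
    print(n,c["T"].round(3).tolist())
    for t in ("shoulders","first_bar_mid","second_bar_mid","battens","tray","bolt_bin","breaker","wrench"):
        print(t,[(np.round(x["position"]).tolist(),round(x["score"],2)) for x in bot.tip_of(n,t)])
print(bot.sense())
E
```

```text
top [[0.015, -0.979, 0.201, 233.784], [-1.0, -0.015, 0.003, -14.291], [0.0, -0.201, -0.98, 1483.98], [0.0, 0.0, 0.0, 1.0]]
shoulders []
first_bar_mid [([560.0, -20.0, 54.0], 0.94), ([240.0, -318.0, 4.0], 0.83), ([218.0, 351.0, 6.0], 0.75), ([834.0, -58.0, 6.0], 0.66)]
second_bar_mid [([457.0, 328.0, 34.0], 0.86)]
battens [([460.0, 318.0, -1.0], 0.66)]
tray [([500.0, -11.0, -5.0], 0.71)]
bolt_bin [([472.0, -352.0, 3.0], 0.84)]
breaker [([697.0, 282.0, -0.0], 0.82)]
wrench [([704.0, -297.0, 3.0], 0.62), ([498.0, -12.0, -2.0], 0.49)]
side [[-0.974, -0.147, 0.175, 293.344], [-0.228, 0.567, -0.791, 1009.045], [0.017, -0.81, -0.586, 830.435], [0.0, 0.0, 0.0, 1.0]]
shoulders [([586.0, -23.0, 52.0], 0.45)]
first_bar_mid [([220.0, 356.0, 3.0], 0.76), ([240.0, -322.0, 2.0], 0.74), ([837.0, -60.0, 1.0], 0.63), ([559.0, -19.0, 53.0], 0.52), ([584.0, -24.0, 53.0], 0.46)]
second_bar_mid [([456.0, 331.0, 34.0], 0.64)]
battens [([464.0, 320.0, 3.0], 0.9), ([500.0, -13.0, -0.0], 0.74)]
tray [([506.0, -10.0, -1.0], 0.94)]
bolt_bin [([477.0, -356.0, 2.0], 0.57)]
breaker [([698.0, 287.0, 1.0], 0.77)]
wrench [([705.0, -300.0, 2.0], 0.56), ([696.0, 284.0, -2.0], 0.4)]
{'t': 0.9, 'joints': array([-1.20158752e+00,  2.99930496e-01,  1.52099592e+00,  1.08797405e-05,
        1.32074607e+00, -6.65928600e-02]), 'joint_vel': array([ 1.63149106e-03, -6.01550883e-04,  2.35661196e-04,  4.55088226e-05,
        2.68027315e-04,  1.65701907e-05]), 'effort': array([ 2.87355379e-04, -5.31659031e+01, -3.52914584e+01,  7.07418029e-02,
        2.13143887e-02, -2.14329742e-05]), 'position': array([ 232.17146843, -498.57148366,  205.43057411]), 'ee_rot': array([-4.02523261e-05,  9.76353689e-01,  2.16179258e-01, -8.05855658e-07]), 'force': array([-0.60482438, -1.08977733,  0.46606773]), 'wrist_torque': array([-0.0016579 , -0.00087229, -0.01079236]), 'grip_force': 0.0, 'gripper_width': 93.78535130465484}
```

View pics/top0.png

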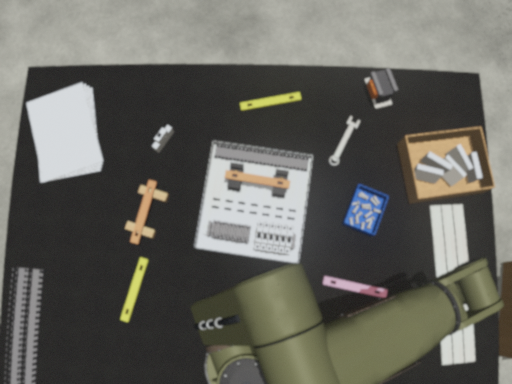

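```bash
python3 - <<'E'
from h import *
c=dict(np.load("top0.npz"))
def proj(p):
    T=np.linalg.inv(c["T"]); r,_=cv2.Rodrigues(T[:3,:3]); return cv2.projectPoints(np.float64([p]),r,T[:3,3],c["K"],c["D"])[0].ravel()
for p in ([560,-20,54],[240,-318,4],[218,351,6],[834,-58,6],[457,328,34]): print(p,proj(p).round())
u,v=proj([560,-20,54]).astype(int); a=c["img"][v-60:v+60,u-75:u+75]
u,v=proj([457,328,34]).astype(int); b=c["img"][v-60:v+60,max(u-75,0):u+75]
a=cv2.resize(a,(400,320),interpolation=2);b=cv2.resize(b,(400,320),interpolation=2)
cv2.imwrite("pics/crop0.png",np.hstack([a,b]))
E
```

```text
[560, -20, 54] [257. 180.]
[240, -318, 4] [353. 287.]
[218, 351, 6] [135. 290.]
[834, -58, 6] [270. 102.]
[457, 328, 34] [144. 212.]
```

View pics/crop0.png

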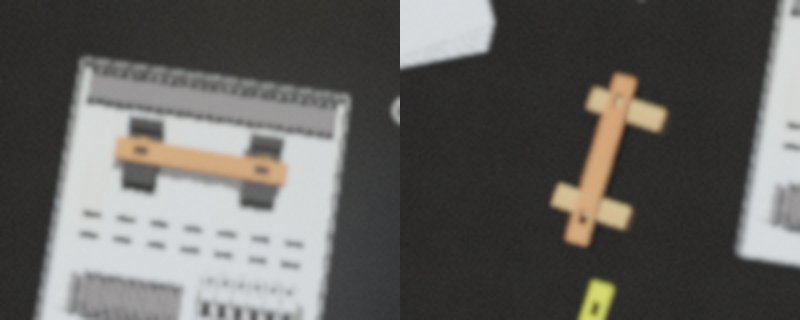

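```bash
python3 - <<'E'
from h import *
for n in ("top","side"):
    c=dict(np.load(n+"0.npz")); c["D"]=c["D"]
    hsv=cv2.cvtColor(c["img"],cv2.COLOR_BGR2HSV)
    v,u=np.nonzero((hsv[...,1]>60)&(hsv[...,2]>50)&((hsv[...,0]<22)|(hsv[...,0]>175))&(c["depth"]>0))
    P=pts(c,np.c_[u,v])
    for nm,ctr,zl in (("first",(560,-20),(51,66)),("second",(457,328),(33,46))):
        m=(np.hypot(P[:,0]-ctr[0],P[:,1]-ctr[1])<125)&(P[:,2]>zl[0])&(P[:,2]<zl[1])
        Q=P[m]; r=cv2.minAreaRect(Q[:,:2].astype(np.float32))
        w,V=np.linalg.eigh(np.cov(Q[:,:2].T)); a=V[:,1]*np.sign(V[1,1])
        print(n,nm,m.sum(),r,"ax ang from y(deg)",np.degrees(np.arctan2(-a[0],a[1])),Q.mean(0),np.median(Q[:,2]))
E
```

```text
top first 516 ((564.339111328125, -19.35712432861328), (194.66307067871094, 34.132240295410156), 81.38726806640625) ax ang from y(deg) -8.49089297629268 [560.63115986 -19.80570464  57.73199285] 57.67160836387313
top second 562 ((456.2327880859375, 322.8115234375), (89.95579528808594, 198.7537384033203), 72.90262603759766) ax ang from y(deg) 76.14309598050109 [458.83513064 328.62194261  38.07434284] 38.147837041919956
side first 269 ((564.8259887695312, -19.433761596679688), (204.12457275390625, 35.77694320678711), 81.10762023925781) ax ang from y(deg) -8.896730616901072 [562.68323768 -11.96737059  56.89711073] 57.08817626971302
side second 526 ((457.1144714355469, 319.3659973144531), (50.00659942626953, 201.94703674316406), 75.824462890625) ax ang from y(deg) 76.02165116432462 [456.33275385 331.67489721  36.70857187] 36.593666835535146
```

The crops show the copper first bar on the grey supports (top image 257,180) and the copper second bar across the battens (144,212). The look-alikes are yellow at (270,102) and (135,290) and pink at (353,287). By colour and place, the two copper bars are the ones meant. The duct is at the far side, so press roughly towards +x. I'll go over the tray first for a closer look.

Request:
{"method": "play_rows", "body": {
  "targets": [
    [0.28, 0.5, 0.1, 0, 0, 0.06, 1],
    [0.56, 1, 0.2, 0, 0, 0.123, 1],
    [0.56, 1, 0.2, 0, 0, 0.123, 1]
  ]
}}

```text
t: 1.2
position: [300.0, -376.7, 229.8]
ee_rot: [0.0, 0.942, 0.336, 0.0]
force: [0.4, 0.1, -0.0]
gripper_width: 93.7
grip_force: 0.0
```

Request:
{"method": "play_rows", "body": {
  "targets": [
    [0.28, 0.5, 0.1, 0, 0, 0.06, 1],
    [0.56, 1, 0.2, 0, 0, 0.123, 1],
    [0.56, 1, 0.2, 0, 0, 0.123, 1]
  ]
}}

```text
t: 1.5
position: [367.3, -256.5, 254.2]
ee_rot: [0.0, 0.893, 0.45, 0.0]
force: [0.8, -0.6, 0.2]
gripper_width: 94.0
grip_force: 0.0
```

Request:
{"method": "play_rows", "body": {
  "targets": [
    [0.28, 0.5, 0.1, 0, 0, 0.06, 1],
    [0.56, 1, 0.2, 0, 0, 0.123, 1],
    [0.56, 1, 0.2, 0, 0, 0.123, 1]
  ]
}}

```text
t: 1.8
position: [434.6, -136.3, 278.2]
ee_rot: [0.0, 0.831, 0.556, 0.0]
force: [1.0, 0.0, 0.6]
gripper_width: 94.0
grip_force: 0.0
```

Request:
{"method": "play_rows", "body": {
  "targets": [
    [0.28, 0.5, 0.1, 0, 0, 0.06, 1],
    [0.56, 1, 0.2, 0, 0, 0.123, 1],
    [0.56, 1, 0.2, 0, 0, 0.123, 1],
    [0.56, 1, 0.2, 0, 0, 0.123, 1]
  ]
}}

```text
t: 2.2
position: [502.3, -15.2, 301.9]
ee_rot: [0.0, 0.757, 0.653, 0.001]
force: [0.2, -0.6, -0.7]
gripper_width: 94.0
grip_force: 0.0
```

```bash
cat >> h.py <<'E'
from scipy.spatial.transform import Rotation as Ro
def wrist():
    s=bot.sense(); c=bot.camera("wrist")
    q=s["ee_rot"]; T=np.eye(4); T[:3,:3]=Ro.from_quat([q[1],q[2],q[3],q[0]]).as_matrix(); T[:3,3]=s["position"]
    c["T"]=T@c["tool_from_camera"]; c["tool"]=T; return c
def cloud(c):
    v,u=np.nonzero(c["depth"]>0); return np.c_[u,v],pts(c,np.c_[u,v])
E
python3 - <<'E'
from h import *
c=wrist(); np.savez("w1.npz",**c); cv2.imwrite("pics/w1.png",c["img"])
print(c["tool_from_camera"].round(3).tolist(), c["K"].tolist(), bot.sense()["t"])
E
```

```text
[[-0.0, -0.97, -0.243, 69.525], [1.0, 0.0, -0.001, -0.927], [0.001, -0.243, 0.97, -179.747], [0.0, 0.0, 0.0, 1.0]] [[274.67339673651645, 0.0, 254.71640630315994], [0.0, 274.67339673651645, 191.80875215711035], [0.0, 0.0, 1.0]] 2.25
```

View pics/w1.png

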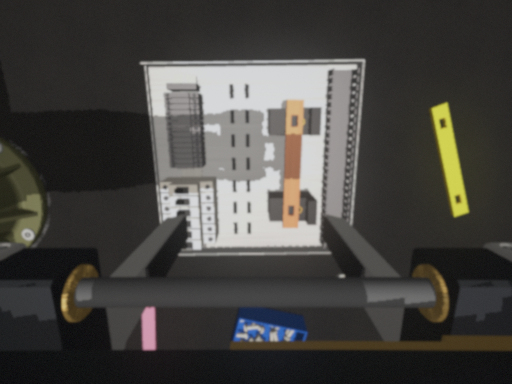

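Wrist view: the bar runs (293,100)–(291,228) over the supports at (293,121) and (291,208), and the duct is at x≈340. Next I'll measure the bar and supports.

```bash
python3 - <<'E'
from h import *
c=dict(np.load("w1.npz")); uv,P=cloud(c)
hsv=cv2.cvtColor(c["img"],cv2.COLOR_BGR2HSV)[uv[:,1],uv[:,0]].astype(int)
near=np.hypot(P[:,0]-560,P[:,1]+20)<140
z=P[near][:,2]; h=np.histogram(z,bins=range(-6,90,2)); print([(int(b),int(n)) for n,b in zip(*h) if n>20])
m=near&(hsv[:,1]>90)&((hsv[:,0]<22)|(hsv[:,0]>175))&(P[:,2]>50)&(P[:,2]<64)
r=cv2.minAreaRect(P[m][:,:2].astype(np.float32)); Q=P[m]
w,V=np.linalg.eigh(np.cov(Q[:,:2].T)); a=V[:,1]*np.sign(V[1,1]); print("bar",r,Q.mean(0),np.degrees(np.arctan2(-a[0],a[1])))
# tray frame guess yaw -> grid of supports in rotated coordinates
y=np.radians(-8.5); R=np.array([[np.cos(y),np.sin(y)],[-np.sin(y),np.cos(y)]])
L=(P[:,:2])@R.T; L0=R@np.array([560,-20])
print("L0",L0)
def edges(mask,nm):
    q=L[mask]-L0; print(nm,len(q),"x",np.percentile(q[:,0],[0,2,50,98,100]).round(1),"y",np.percentile(q[:,1],[0,2,50,98,100]).round(1))
d=L-L0
for s in (1,-1):
    hb=near&(np.abs(d[:,1]-s*70)<35)
    edges(hb&(P[:,2]>62)&(P[:,2]<74),f"shoulder{s}")
    edges(hb&(P[:,2]>44)&(P[:,2]<54)&~m,f"seat{s}")
edges(m,"bar"); 
t=(P[:,2]>16)&(P[:,2]<34)&(np.hypot(d[:,0],d[:,1])<260)
edges(t,"trayrim/duct")
for lo in range(-100,101,20):
    q=L[m&(abs(d[:,1]-lo)<10)]-L0; print(lo,len(q),q[:,0].min().round(1) if len(q) else 0,q[:,0].max().round(1) if len(q) else 0)
E
```

```text
[(-2, 273), (0, 3626), (2, 7758), (4, 2113), (6, 588), (8, 129), (10, 144), (12, 176), (14, 103), (16, 108), (18, 138), (20, 164), (22, 114), (24, 118), (26, 180), (28, 184), (30, 166), (32, 170), (48, 331), (50, 878), (52, 127), (54, 79), (56, 579), (58, 1354), (60, 61), (64, 21), (66, 156), (68, 334)]
bar ((562.485595703125, -21.752655029296875), (194.024658203125, 32.64039993286133), 81.34455108642578) [559.29845193 -18.29198887  58.16993582] -8.462679085471002
L0 [556.80507171  62.99295297]
shoulder1 290 x [21.9 22.2 28.8 35.9 36.7] y [49.9 50.  68.6 88.  88.1]
seat1 674 x [-37.6 -37.4 -19.1  22.1  22.6] y [49.2 49.3 68.6 87.5 87.6]
shoulder-1 247 x [24.  24.1 30.7 37.8 38.3] y [-91.3 -90.7 -69.4 -51.  -50.5]
seat-1 575 x [-133.9 -130.7  -19.4   24.7   37.4] y [-98.1 -90.6 -68.1 -38.7 -35.4]
bar 1853 x [-13.8 -12.8  -1.1  12.8  18.8] y [-98.3 -94.1   2.6  92.8  95.7]
trayrim/duct 3384 x [-228.9 -192.9   58.3  107.4  109.9] y [-164.2 -161.8   27.1  157.3  158.5]
-100 65 -11.1 8.9
-80 186 -13.8 18.8
-60 191 -13.7 18.6
-40 187 -13.6 11.6
-20 177 -13.1 9.4
0 181 -12.2 9.7
20 192 -12.8 9.4
40 206 -11.9 10.1
60 189 -13.3 15.9
80 219 -13.0 15.7
100 60 -11.6 9.0
```

Request:
{"method": "play_rows", "body": {
  "targets": [
    [-0.03, 0.24, -0.03, 0, 0, 0.06, 1],
    [-0.06, 0.48, -0.07, 0, 0, 0.12, 1],
    [-0.09, 0.72, -0.1, 0, 0, 0.18, 1],
    [-0.125, 0.956, -0.14, 0, 0, 0.246, 1]
  ]
}}

```text
t: 2.65
position: [485.5, 96.0, 284.5]
ee_rot: [0.0, 0.575, 0.818, -0.0]
force: [-0.0, 0.6, -0.4]
gripper_width: 94.0
grip_force: 0.0
```

Request:
{"method": "play_rows", "body": {
  "targets": [
    [-0.03, 0.24, -0.03, 0, 0, 0.06, 1],
    [-0.06, 0.48, -0.07, 0, 0, 0.12, 1],
    [-0.09, 0.72, -0.1, 0, 0, 0.18, 1],
    [-0.125, 0.956, -0.14, 0, 0, 0.246, 1]
  ]
}}

```text
t: 3.05
position: [470.8, 210.8, 267.7]
ee_rot: [0.0, 0.359, 0.933, -0.0]
force: [0.3, -0.0, -0.1]
gripper_width: 93.9
grip_force: 0.0
```

Request:
{"method": "play_rows", "body": {
  "targets": [
    [-0.03, 0.24, -0.03, 0, 0, 0.06, 1],
    [-0.06, 0.48, -0.07, 0, 0, 0.12, 1],
    [-0.09, 0.72, -0.1, 0, 0, 0.18, 1],
    [-0.125, 0.956, -0.14, 0, 0, 0.246, 1],
    [-0.125, 0.956, -0.14, 0, 0, 0.246, 1]
  ]
}}

```text
t: 3.55
position: [455.4, 326.6, 250.0]
ee_rot: [-0.001, 0.12, 0.993, -0.0]
force: [-0.3, -0.7, -0.7]
gripper_width: 94.4
grip_force: 0.0
```

```bash
cat >> h.py <<'E'
def copper(c,ctr,zlo,zhi,rad=115,sat=90):
    uv,P=cloud(c); hsv=cv2.cvtColor(c["img"],cv2.COLOR_BGR2HSV)[uv[:,1],uv[:,0]].astype(int)
    m=(np.hypot(P[:,0]-ctr[0],P[:,1]-ctr[1])<rad)&(hsv[:,1]>sat)&((hsv[:,0]<22)|(hsv[:,0]>175))&(P[:,2]>zlo)&(P[:,2]<zhi)
    return P[m]
def barfit(Q):
    w,V=np.linalg.eigh(np.cov(Q[:,:2].T)); a=V[:,1]; 
    n=np.array([-a[1],a[0]]); o=Q[:,:2].mean(0)
    for _ in range(2):   # robust extents
        s=(Q[:,:2]-o)@a; t=(Q[:,:2]-o)@n
        o=o+a*(np.percentile(s,.5)+np.percentile(s,99.5))/2
        tm=np.median(t); o=o+n*tm
    s=(Q[:,:2]-o)@a; t=(Q[:,:2]-o)@n
    return o,np.degrees(np.arctan2(a[1],a[0])),np.ptp(np.percentile(s,[.5,99.5])),np.percentile(t,[1,99]),np.median(Q[:,2]),len(Q)
def pose():
    s=bot.sense(); q=s["ee_rot"]; R=Ro.from_quat([q[1],q[2],q[3],q[0]]).as_matrix()
    return s["t"],s["position"].round(1),"tool y deg",np.degrees(np.arctan2(R[1,1],R[0,1])).round(2),"tool z",R[:,2].round(3),s["force"].round(1),s["gripper_width"]
E
python3 - <<'E'
from h import *
c=wrist(); np.savez("w2.npz",**c); cv2.imwrite("pics/w2.png",c["img"])
print(pose())
Q=copper(c,(457,328),34.5,46); print(barfit(Q))
E
```

```text
(3.6, array([455.8, 325.4, 250.4]), 'tool y deg', np.float64(75.93), 'tool z', array([-0.001, -0.001, -1.   ]), array([0.4, 0.2, 0.2]), 94.20930533192997)
(array([455.51093137, 328.69735924]), np.float64(166.03301743185642), np.float64(198.1754126272573), array([-12.36409831,  11.80006931]), np.float64(38.32075236748838), 2246)
```

View pics/w2.png

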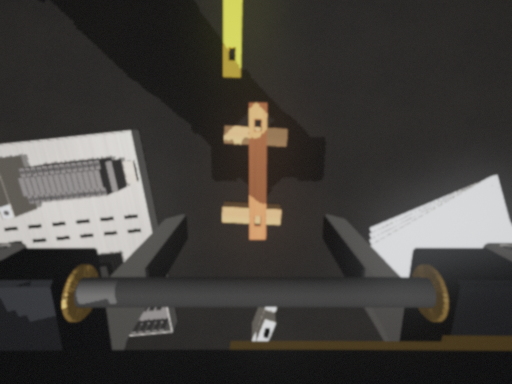

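Request:
{"method": "play_rows", "body": {
  "targets": [
    [0, 0.015, -0.4, 0, 0, 0, 1],
    [0, 0.028, -0.8, 0, 0, 0, 1],
    [0, 0.028, -1, 0, 0, 0, 1],
    [0, 0.028, -1, 0, 0, 0, 1]
  ]
}}

```text
t: 4.0
position: [455.2, 326.6, 128.2]
ee_rot: [-0.002, 0.124, 0.992, -0.002]
force: [0.3, 0.3, 0.5]
gripper_width: 94.4
grip_force: 0.0
```

Request:
{"method": "play_rows", "body": {
  "targets": [
    [0, 0, -0.35, 0, 0, 0, 0.8],
    [0, 0, -0.65, 0, 0, 0, 0.6],
    [0, 0, -0.824, 0, 0, 0, 0.5],
    [0, 0, -0.824, 0, 0, 0, 0.4]
  ]
}}

```text
t: 4.4
position: [456.0, 327.7, 31.5]
ee_rot: [-0.001, 0.124, 0.992, -0.001]
force: [0.4, 0.4, 0.2]
gripper_width: 65.4
grip_force: 0.0
```

```bash
python3 -c "
from h import *
print(pose())"
```

```text
(4.4, array([456. , 327.7,  31.5]), 'tool y deg', np.float64(75.79), 'tool z', array([-0.002, -0.001, -1.   ]), array([0.4, 0.4, 0.2]), 65.37274193777615)
```

Request:
{"method": "play_rows", "body": {
  "targets": [
    [0, 0, 0, 0, 0, 0, 0.25],
    [0, 0, 0, 0, 0, 0, 0.2],
    [0, 0, 0, 0, 0, 0, 0.2],
    [0, 0, 0, 0, 0, 0, 0.2],
    [0, 0, 0, 0, 0, 0, 0.2],
    [0, 0, 0, 0, 0, 0, 0.2],
    [0, 0, 0, 0, 0, 0, 0.2],
    [0, 0, 0, 0, 0, 0, 0.2]
  ],
  "force": 40
}}

```text
t: 5.2
position: [456.2, 329.2, 32.7]
ee_rot: [0.0, 0.123, 0.992, 0.0]
force: [-0.4, -0.1, 5.4]
gripper_width: 24.2
grip_force: 40.0
```

Request:
{"method": "play_rows", "body": {
  "targets": [
    [0, 0, 0.05, 0, 0, 0, 0.2],
    [0, 0, 0.15, 0, 0, 0, 0.2],
    [0, 0, 0.3, 0, 0, 0, 0.2],
    [0, 0, 0.5, 0, 0, 0, 0.2],
    [0, 0, 0.7, 0, 0, 0, 0.2],
    [0, 0, 0.9, 0, 0, 0, 0.2],
    [0, 0, 1, 0, 0, 0, 0.2]
  ]
}}

```text
t: 5.9
position: [456.4, 329.2, 154.8]
ee_rot: [0.001, 0.123, 0.992, 0.001]
force: [0.2, -0.4, -3.3]
gripper_width: 24.2
grip_force: 40.0
```

```bash
python3 - <<'E'
from h import *
c=wrist(); np.savez("w3.npz",**c); cv2.imwrite("pics/w3.png",c["img"])
p=pose(); print(p); ctr=p[1]
Q=copper(c,ctr[:2],ctr[2]-15,ctr[2]+20); print(barfit(Q))
i=(Q[:,:2]-ctr[:2])@np.array([np.cos(np.radians(166)),np.sin(np.radians(166))]); print("tilt slope",np.polyfit(i,Q[:,2],1))
E
```

```text
(5.95, array([456.7, 329.4, 155.7]), 'tool y deg', np.float64(75.92), 'tool z', array([ 0.003,  0.002, -1.   ]), array([ 0.3,  0.4, -1.2]), 24.070337928486182)
(array([450.242816 , 329.6994954]), np.float64(166.10777178707534), np.float64(185.43578356966606), array([-12.21287042,  12.25701226]), np.float64(160.42871254087981), 8533)
tilt slope [9.53515332e-04 1.60427150e+02]
```

View pics/w3.png

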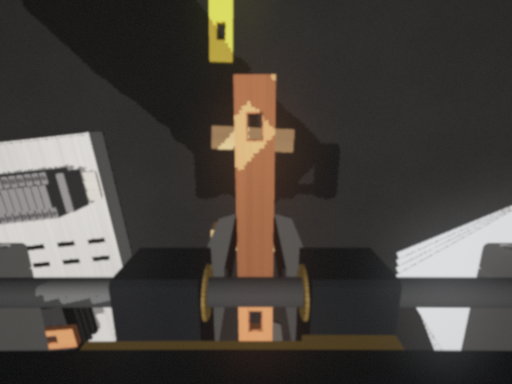

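The bar is held level and centred: its slot shows at (255,120) and its far end at row 73. Next I'll refine the first bar and shoulder poses from the stored view.

```bash
python3 - <<'E'
from h import *
c=dict(np.load("w1.npz")); print("bar",barfit(copper(c,(560,-20),56,63)))
uv,P=cloud(c); y=np.radians(-7.7)
# shoulder faces: from P with z 62..74
for nm,ctr in (("+",(589,45)),("-",(568+30,-95))):
    m=(np.hypot(P[:,0]-ctr[0],P[:,1]-ctr[1])<35)&(P[:,2]>64)&(P[:,2]<74)
    r=cv2.minAreaRect(P[m][:,:2].astype(np.float32)); print(nm,m.sum(),r,P[m][:,2].mean())
# tray rim
m=(P[:,2]>20)&(P[:,2]<34)&(np.hypot(P[:,0]-500,P[:,1]+11)<250)
for k in (8,):
    r=cv2.minAreaRect(P[m][:,:2].astype(np.float32)); print("rim",r)
t=dict(np.load("top0.npz")); print("top bar",barfit(copper(t,(560,-20),54,64,sat=60)))
E
```

```text
bar (array([558.5191846 , -20.94184763]), np.float64(81.2986275198029), np.float64(193.39975207804065), array([-12.29374155,  11.75160498]), np.float64(58.446091321889526), 1771)
+ 285 ((599.1400146484375, 43.97343826293945), (38.362449645996094, 14.432015419006348), 82.92807006835938) 68.1819332026672
- 237 ((580.18603515625, -94.70332336425781), (40.554786682128906, 14.368364334106445), 82.84193420410156) 68.31259782000133
rim ((499.7734375, -13.794296264648438), (320.5541687011719, 338.984130859375), 82.13008880615234)
top bar (array([560.3007344 , -19.24138635]), np.float64(81.65487419224074), np.float64(191.6959063181136), array([-13.43626502,  12.30615616]), np.float64(58.13945583624502), 434)
```

Request:
{"method": "play_rows", "body": {
  "targets": [
    [0.04, -0.14, 0, 0, 0, -0.035, 0.2],
    [0.11, -0.38, 0, 0, 0, -0.095, 0.2],
    [0.17, -0.58, 0, 0, 0, -0.146, 0.2],
    [0.225, -0.78, 0, 0, 0, -0.196, 0.2],
    [0.283, -0.973, 0, 0, 0, -0.246, 0.2]
  ]
}}

```text
t: 6.45
position: [489.7, 211.0, 151.3]
ee_rot: [-0.001, 0.363, 0.932, -0.0]
force: [1.0, 0.4, -2.8]
gripper_width: 24.0
grip_force: 40.0
```

Request:
{"method": "play_rows", "body": {
  "targets": [
    [0.06, -0.2, 0, 0, 0, -0.05, 0.2],
    [0.11, -0.4, 0, 0, 0, -0.1, 0.2],
    [0.17, -0.6, 0, 0, 0, -0.15, 0.2],
    [0.225, -0.8, 0, 0, 0, -0.2, 0.2],
    [0.283, -0.973, 0, 0, 0, -0.246, 0.2]
  ]
}}

```text
t: 6.95
position: [523.6, 94.2, 151.3]
ee_rot: [-0.001, 0.579, 0.816, -0.001]
force: [-0.8, 1.1, -3.3]
gripper_width: 24.3
grip_force: 40.0
```

Request:
{"method": "play_rows", "body": {
  "targets": [
    [0.06, -0.2, 0, 0, 0, -0.05, 0.2],
    [0.11, -0.4, 0, 0, 0, -0.1, 0.2],
    [0.17, -0.6, 0, 0, 0, -0.15, 0.2],
    [0.225, -0.78, 0, 0, 0, -0.2, 0.2],
    [0.265, -0.92, 0, 0, 0, -0.23, 0.2],
    [0.283, -0.973, 0, 0, 0, -0.246, 0.2],
    [0.283, -0.973, 0, 0, 0, -0.246, 0.2],
    [0.283, -0.973, 0, 0, 0, -0.246, 0.2]
  ]
}}

```text
t: 7.75
position: [557.5, -20.7, 151.8]
ee_rot: [-0.0, 0.758, 0.652, -0.0]
force: [0.1, -0.1, -2.6]
gripper_width: 24.0
grip_force: 40.0
```

```bash
python3 - <<'E'
from h import *
c=wrist(); np.savez("w4.npz",**c)
p=pose(); print(p)
Q=copper(c,p[1][:2],p[1][2]-15,p[1][2]+20); print("held",barfit(Q))
s=(Q[:,:2]-p[1][:2])@np.array([np.cos(np.radians(81.4)),np.sin(np.radians(81.4))]); print(s.min(),s.max(),np.percentile(s,99.5)); print(np.polyfit(s,Q[:,2],1))
Q=copper(c,(558,-21),54,64); print("first",barfit(Q) if len(Q)>20 else len(Q))
E
```

```text
(7.8, array([557.6, -20.6, 151.9]), 'tool y deg', np.float64(-8.54), 'tool z', array([-0.,  0., -1.]), array([ 0. , -0.5, -3.4]), 24.19535501627347)
held (array([556.81661934, -16.83342215]), np.float64(81.62848388884889), np.float64(184.32161158069238), array([-12.10206364,  12.10441131]), np.float64(157.6062264017183), 8243)
-90.21097963839073 96.36476566680358 95.77968300213784
[4.14330133e-04 1.57586714e+02]
first (array([563.50993921,  44.96686547]), np.float64(99.46473824273514), np.float64(24.94155166816511), array([-6.61742799,  6.41449373]), np.float64(58.438029470476664), 226)
```

```bash
python3 - <<'E'
from h import *
for n in ("w3","w4"):
    c=dict(np.load(n+".npz")); print(n,c["img"][62:86,255].tolist(), c["depth"][62:86,255].round().tolist())
c=dict(np.load("w4.npz"));cv2.imwrite("pics/w4.png",c["img"])
E
```

```text
w3 [[45, 50, 55], [44, 50, 56], [43, 50, 56], [45, 51, 55], [46, 50, 56], [46, 52, 56], [47, 52, 57], [46, 52, 58], [48, 53, 58], [43, 47, 55], [48, 55, 65], [55, 70, 101], [68, 96, 144], [77, 112, 168], [82, 119, 177], [81, 119, 178], [81, 119, 178], [82, 119, 178], [81, 119, 178], [80, 118, 178], [82, 119, 178], [80, 118, 178], [82, 119, 178], [82, 119, 178]] [307.0, 308.0, 307.0, 309.0, 308.0, 309.0, 309.0, 309.0, 309.0, 309.0, 310.0, 309.0, 162.0, 161.0, 161.0, 162.0, 163.0, 162.0, 162.0, 162.0, 162.0, 164.0, 164.0, 163.0]
w4 [[215, 215, 214], [213, 215, 214], [213, 215, 214], [213, 215, 214], [213, 215, 214], [214, 215, 214], [215, 215, 214], [215, 215, 214], [216, 215, 214], [216, 215, 214], [214, 214, 215], [204, 210, 214], [178, 198, 213], [150, 187, 214], [136, 182, 213], [133, 181, 213], [133, 181, 213], [133, 180, 213], [134, 181, 213], [134, 181, 213], [134, 181, 213], [133, 181, 213], [134, 182, 213], [133, 181, 213]] [304.0, 304.0, 304.0, 305.0, 305.0, 303.0, 305.0, 305.0, 305.0, 307.0, 305.0, 308.0, 161.0, 163.0, 162.0, 162.0, 163.0, 162.0, 162.0, 163.0, 164.0, 163.0, 164.0, 163.0]
```

View pics/w4.png

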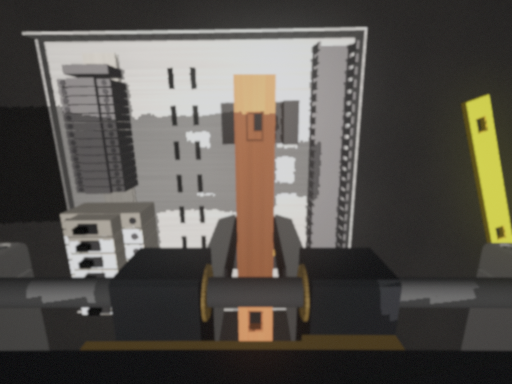

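The held bar sits above the first bar, with its far end at row 74, the same as before, so it hasn't slipped. Lowering it now.

Request:
{"method": "play_rows", "body": {
  "targets": [
    [0.008, 0, -0.2, 0, 0, 0, 0.2],
    [0.008, 0, -0.4, 0, 0, 0, 0.2],
    [0.008, 0, -0.58, 0, 0, 0, 0.2],
    [0.008, 0, -0.68, 0, 0, 0, 0.2],
    [0.008, 0, -0.72, 0, 0, 0, 0.2],
    [0.008, 0, -0.73, 0, 0, 0, 0.2],
    [0.008, 0, -0.74, 0, 0, 0, 0.2]
  ]
}}

```text
t: 8.5
position: [559.3, -21.2, 64.2]
ee_rot: [0.0, 0.758, 0.652, 0.0]
force: [-0.4, -1.3, -2.5]
gripper_width: 24.1
grip_force: 40.0
```

Request:
{"method": "play_rows", "body": {
  "targets": [
    [0, 0, -0.008, 0, 0, 0, 0.2],
    [0, 0, -0.008, 0, 0, 0, 0.2]
  ]
}}

```text
t: 8.7
position: [559.0, -21.4, 62.9]
ee_rot: [0.0, 0.758, 0.652, 0.0]
force: [-0.3, 0.6, -2.7]
gripper_width: 24.2
grip_force: 40.0
```

Request:
{"method": "play_rows", "body": {
  "targets": [
    [0, 0, -0.008, 0, 0, 0, 0.2],
    [0, 0, -0.008, 0, 0, 0, 0.2]
  ]
}}

```text
t: 8.9
position: [558.8, -21.4, 61.5]
ee_rot: [0.0, 0.758, 0.652, 0.0]
force: [0.2, -0.4, -3.6]
gripper_width: 24.6
grip_force: 40.0
```

Request:
{"method": "play_rows", "body": {
  "targets": [
    [0, 0, -0.008, 0, 0, 0, 0.2],
    [0, 0, -0.008, 0, 0, 0, 0.2]
  ]
}}

```text
t: 9.1
position: [558.9, -21.4, 60.7]
ee_rot: [0.0, 0.758, 0.652, 0.0]
force: [-1.4, 0.0, 0.2]
gripper_width: 24.3
grip_force: 40.0
```

Request:
{"method": "play_rows", "body": {
  "targets": [
    [0, 0, -0.006, 0, 0, 0, 0.2],
    [0, 0, -0.006, 0, 0, 0, 0.2]
  ]
}}

```text
t: 9.3
position: [558.9, -21.4, 60.7]
ee_rot: [0.0, 0.758, 0.652, 0.0]
force: [-4.4, -0.1, 9.4]
gripper_width: 24.4
grip_force: 40.0
```

Request:
{"method": "play_rows", "body": {
  "targets": [
    [0, 0, 0.006, 0, 0, 0, 0.3],
    [0, 0, 0.006, 0, 0, 0, 0.45],
    [0, 0, 0.006, 0, 0, 0, 0.5],
    [0, 0, 0.006, 0, 0, 0.0065, 0.5],
    [0, 0, -0.06, 0, 0, 0.0065, 0.5],
    [0, 0, -0.12, 0, 0, 0.0065, 0.5],
    [0, 0, -0.12, 0, 0, 0.0065, 0.5]
  ],
  "force": 12
}}

```text
t: 10.0
position: [558.1, -21.3, 43.9]
ee_rot: [-0.001, 0.754, 0.657, -0.001]
force: [-0.4, -0.2, -0.5]
gripper_width: 47.1
grip_force: 0.0
```

Request:
{"method": "play_rows", "body": {
  "targets": [
    [0, 0, 0, 0, 0, 0, 0.36],
    [0, 0, 0, 0, 0, 0, 0.32],
    [0, 0, 0, 0, 0, 0, 0.3],
    [0, 0, 0, 0, 0, 0, 0.28],
    [0, 0, 0, 0, 0, 0, 0.26],
    [0, 0, 0, 0, 0, 0, 0.2],
    [0, 0, 0, 0, 0, 0, 0.2],
    [0, 0, 0, 0, 0, 0, 0.2]
  ]
}}

```text
t: 10.8
position: [559.1, -21.4, 45.6]
ee_rot: [0.0, 0.754, 0.657, 0.0]
force: [3.3, 0.0, 1.5]
gripper_width: 24.9
grip_force: 12.0
```

Request:
{"method": "play_rows", "body": {
  "targets": [
    [0, 0, 0, 0, 0, 0, 0.4],
    [0, 0, 0, 0, 0, 0, 0.5],
    [0, 0, 0.1, 0, 0, 0, 0.5],
    [0, 0, 0.3, 0, 0, 0, 0.5],
    [0, 0, 0.55, 0, 0, 0, 0.5],
    [0.03, 0.2, 0.55, 0, 0, 0, 0.5],
    [0.06, 0.4, 0.55, 0, 0, 0, 0.5],
    [0.08, 0.58, 0.55, 0, 0, 0, 0.5],
    [0.08, 0.58, 0.55, 0, 0, 0, 0.5],
    [0.08, 0.58, 0.55, 0, 0, 0, 0.5]
  ]
}}

```text
t: 11.8
position: [568.4, 48.2, 111.9]
ee_rot: [0.0, 0.754, 0.657, 0.0]
force: [-0.3, 0.0, 0.2]
gripper_width: 46.8
grip_force: 0.0
```

```bash
python3 - <<'E'
from h import *
c=wrist(); np.savez("w5.npz",**c); print(pose())
T=np.linalg.inv(c["T"]); r,_=cv2.Rodrigues(T[:3,:3])
P=np.array([[559+13.6,-21.4+99,62]],float); u,v=cv2.projectPoints(P,r,T[:3,3],c["K"],c["D"])[0].ravel(); print(u,v)
u,v=int(u),int(v); a=c["img"][max(v-50,0):v+100,max(u-75,0):u+75]; print(max(u-75,0),max(v-50,0))
b=cv2.resize(c["img"],(400,300)); a=cv2.resize(a,(600,600),interpolation=2)
cv2.imwrite("pics/w5.png",a)
E
```

```text
(11.85, array([568.3,  47.7, 111.7]), 'tool y deg', np.float64(-7.91), 'tool z', array([ 0., -0., -1.]), array([ 0.3, -1. ,  0. ]), 47.11088449793582)
256.3715020586237 171.41105326369134
181 121
```

View pics/w5.png

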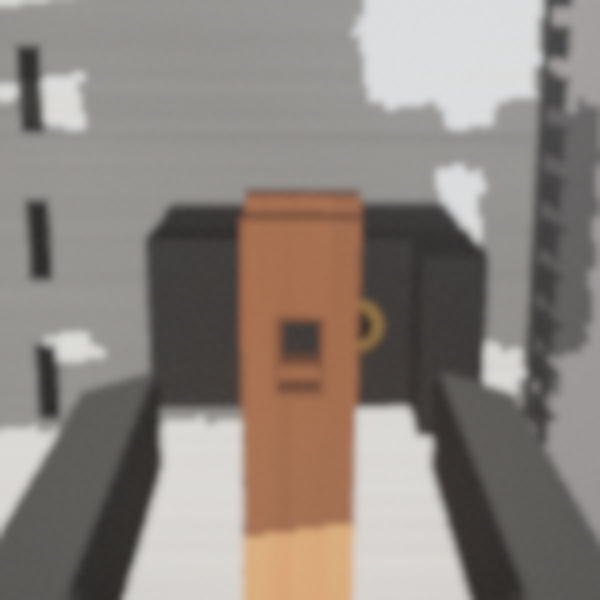

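The enlarged view shows the first bar's end peeking out beyond the second's, between crop rows 190 and 214, and a step inside the slot. So the second bar must move in +y by a few mm. Measuring how far.

```bash
python3 - <<'E'
from h import *
c=dict(np.load("w5.npz"))
print([(v,int(c["img"][v,245:268].mean(0).sum()),float(np.median(c["depth"][v,245:268]).round(1))) for v in range(164,180)])
print([(v,int(c["img"][v,253:259].mean(0).sum()),float(np.median(c["depth"][v,253:259]).round(1))) for v in range(196,222)])
xh=np.array([np.cos(np.radians(-7.8)),np.sin(np.radians(-7.8))]);yh=np.array([-xh[1],xh[0]]);O=np.array([582.7,-24.4])
def at(v,z,u=256.):
    n=cv2.undistortPoints(np.array([[[u,v]]],float),c["K"],c["D"]).ravel(); d=c["T"][:3,:3]@np.r_[n,1]; o=c["T"][:3,3]
    p=o+d*(z-o[2])/d[2]; q=p[:2]-O; return round(q@xh,1),round(q@yh,1)
for v in (168,168.5,169,170): print(v,"z50,58,66",at(v,50),at(v,58),at(v,66))
for v in (173,174,175,176): print(v,at(v,58),at(v,66))
for v in (200.5,210.5,216,218.5): print("slot",v,at(v,58),at(v,66))
E
```

```text
[(164, 441, 290.70001220703125), (165, 442, 291.20001220703125), (166, 439, 291.3999938964844), (167, 415, 291.3999938964844), (168, 361, 241.3000030517578), (169, 322, 235.89999389648438), (170, 334, 236.0), (171, 354, 235.6999969482422), (172, 354, 235.6999969482422), (173, 332, 236.1999969482422), (174, 298, 233.1999969482422), (175, 299, 229.0), (176, 331, 228.8000030517578), (177, 352, 228.6999969482422), (178, 358, 229.10000610351562), (179, 358, 229.39999389648438)]
[(196, 356, 232.89999389648438), (197, 356, 233.0), (198, 353, 233.6999969482422), (199, 338, 233.5), (200, 299, 234.89999389648438), (201, 244, 250.39999389648438), (202, 201, 251.0), (203, 187, 251.1999969482422), (204, 184, 251.10000610351562), (205, 186, 251.5), (206, 186, 252.1999969482422), (207, 186, 252.3000030517578), (208, 194, 252.89999389648438), (209, 212, 251.1999969482422), (210, 233, 248.5), (211, 268, 245.5), (212, 309, 245.0), (213, 338, 244.3000030517578), (214, 346, 245.0), (215, 324, 245.60000610351562), (216, 282, 243.1999969482422), (217, 256, 240.89999389648438), (218, 272, 238.8000030517578
[... 586 characters left out ...]
float64(-24.2), np.float64(101.6))
173 (np.float64(-24.2), np.float64(97.6)) (np.float64(-24.2), np.float64(99.0))
174 (np.float64(-24.2), np.float64(96.7)) (np.float64(-24.2), np.float64(98.2))
175 (np.float64(-24.2), np.float64(95.9)) (np.float64(-24.2), np.float64(97.4))
176 (np.float64(-24.2), np.float64(95.0)) (np.float64(-24.2), np.float64(96.5))
slot 200.5 (np.float64(-24.2), np.float64(73.0)) (np.float64(-24.2), np.float64(75.2))
slot 210.5 (np.float64(-24.2), np.float64(63.7)) (np.float64(-24.2), np.float64(66.3))
slot 216 (np.float64(-24.2), np.float64(58.5)) (np.float64(-24.2), np.float64(61.3))
slot 218.5 (np.float64(-24.2), np.float64(56.2)) (np.float64(-24.2), np.float64(59.0))
```

Request:
{"method": "play_rows", "body": {
  "targets": [
    [-0.03, -0.2, 0, 0, 0, 0, 0.5],
    [-0.06, -0.4, 0, 0, 0, 0, 0.5],
    [-0.08, -0.58, 0, 0, 0, 0, 0.5],
    [-0.08, -0.58, -0.2, 0, 0, 0, 0.5],
    [-0.08, -0.58, -0.38, 0, 0, 0, 0.5],
    [-0.08, -0.58, -0.42, 0, 0, 0, 0.5],
    [-0.08, -0.58, -0.42, 0, 0, 0, 0.4]
  ],
  "force": 30
}}

```text
t: 12.55
position: [558.5, -21.9, 60.8]
ee_rot: [-0.0, 0.754, 0.656, -0.0]
force: [0.4, 0.7, 1.3]
gripper_width: 42.1
grip_force: 0.0
```

Request:
{"method": "play_rows", "body": {
  "targets": [
    [0, 0, 0, 0, 0, 0, 0.3],
    [0, 0, 0, 0, 0, 0, 0.26],
    [0, 0, 0, 0, 0, 0, 0.2],
    [0, 0, 0, 0, 0, 0, 0.2],
    [0, 0, 0, 0, 0, 0, 0.2],
    [0, 0, 0, 0, 0, 0, 0.2],
    [0, 0, 0.02, 0, 0, 0, 0.2],
    [0, 0, 0.03, 0, 0, 0, 0.2],
    [0, 0, 0.03, 0, 0, 0, 0.2]
  ]
}}

```text
t: 13.45
position: [558.7, -21.3, 64.6]
ee_rot: [-0.0, 0.754, 0.657, -0.0]
force: [0.4, -0.1, -3.1]
gripper_width: 24.5
grip_force: 30.0
```

Request:
{"method": "play_rows", "body": {
  "targets": [
    [0.004, 0.027, 0, 0, 0, 0, 0.2],
    [0.004, 0.027, 0, 0, 0, 0, 0.2],
    [0.004, 0.027, -0.015, 0, 0, 0, 0.2],
    [0.004, 0.027, -0.03, 0, 0, 0, 0.2],
    [0.004, 0.027, -0.035, 0, 0, 0, 0.2],
    [0.004, 0.027, -0.035, 0, 0, 0, 0.2]
  ]
}}

```text
t: 14.05
position: [559.4, -18.0, 61.9]
ee_rot: [0.0, 0.754, 0.657, 0.0]
force: [-9.3, 0.9, 17.5]
gripper_width: 24.2
grip_force: 30.0
```

Request:
{"method": "play_rows", "body": {
  "targets": [
    [0, 0, 0, 0, 0, 0, 0.4],
    [0, 0, 0, 0, 0, 0, 0.5],
    [0, 0, 0.1, 0, 0, 0, 0.5],
    [0, 0, 0.3, 0, 0, 0, 0.5],
    [0, 0, 0.41, 0, 0, 0, 0.5],
    [0.03, 0.2, 0.41, 0, 0, 0, 0.5],
    [0.06, 0.4, 0.41, 0, 0, 0, 0.5],
    [0.08, 0.58, 0.41, 0, 0, 0, 0.5],
    [0.08, 0.58, 0.41, 0, 0, 0, 0.5],
    [0.08, 0.58, 0.41, 0, 0, 0, 0.5]
  ]
}}

```text
t: 15.05
position: [568.9, 51.4, 109.8]
ee_rot: [0.0, 0.754, 0.657, 0.0]
force: [0.9, 0.4, 0.6]
gripper_width: 47.0
grip_force: 0.0
```

```bash
cat >> h.py <<'E'
xh=np.array([np.cos(np.radians(-7.8)),np.sin(np.radians(-7.8))]);yh=np.array([-xh[1],xh[0]]);O=np.array([582.7,-24.4])
def at(c,v,z,u=256.):
    n=cv2.undistortPoints(np.array([[[u,v]]],float),c["K"],c["D"]).ravel(); d=c["T"][:3,:3]@np.r_[n,1]; o=c["T"][:3,3]
    p=o+d*(z-o[2])/d[2]; q=p[:2]-O; return float(round(q@xh,1)),float(round(q@yh,1))
E
python3 - <<'E'
from h import *
c=wrist(); np.savez("w6.npz",**c); print(pose())
print([(v,int(c["img"][v,245:268].mean(0).sum()),float(np.median(c["depth"][v,245:268]).round(1))) for v in range(162,180)])
print([(v,int(c["img"][v,253:259].mean(0).sum()),float(np.median(c["depth"][v,253:259]).round(1))) for v in range(190,222)])
for v in range(164,178,1): print(v,at(c,v,50),at(c,v,58),at(c,v,66))
cv2.imwrite("pics/w6.png",cv2.resize(c["img"][121:271,181:331],(600,600),interpolation=2))
E
```

```text
(15.1, array([568.9,  50.9, 109.8]), 'tool y deg', np.float64(-7.91), 'tool z', array([ 0., -0., -1.]), array([0.7, 0.3, 0.3]), 47.08256746727608)
[(162, 442, 288.1000061035156), (163, 442, 288.29998779296875), (164, 444, 288.5), (165, 442, 288.6000061035156), (166, 440, 289.1000061035156), (167, 440, 289.3999938964844), (168, 441, 289.5), (169, 442, 289.79998779296875), (170, 436, 290.29998779296875), (171, 415, 290.3999938964844), (172, 357, 240.1999969482422), (173, 293, 235.3000030517578), (174, 262, 232.5), (175, 278, 228.10000610351562), (176, 320, 226.60000610351562), (177, 349, 226.60000610351562), (178, 357, 227.1999969482422), (179, 358, 227.3000030517578)]
[(190, 358, 229.3000030517578), (191, 358, 229.60000610351562), (192, 358, 229.6999969482422), (193, 357, 230.5), (194, 357, 230.5), (195, 357, 230.39999389648438), (196, 358, 230.1999969482422), (197, 357, 231.1999969482422), (198, 357, 231.5), (199, 351, 231.8000030517578), (200, 326, 232.39999389648438), (201, 276, 247.8000030517578), (202, 219, 249.0), (203, 187, 248.89999389648438), (204, 181, 249.1999969482422), (2
[... 472 characters left out ...]
.0), (221, 348, 236.5)]
164 (-24.0, 107.8) (-24.1, 109.0) (-24.1, 110.1)
165 (-24.0, 106.9) (-24.1, 108.1) (-24.1, 109.3)
166 (-24.0, 106.0) (-24.1, 107.3) (-24.1, 108.5)
167 (-24.0, 105.2) (-24.1, 106.4) (-24.1, 107.7)
168 (-24.0, 104.3) (-24.1, 105.6) (-24.1, 106.8)
169 (-24.0, 103.4) (-24.1, 104.7) (-24.1, 106.0)
170 (-24.0, 102.5) (-24.1, 103.8) (-24.1, 105.2)
171 (-24.0, 101.6) (-24.1, 103.0) (-24.1, 104.4)
172 (-24.0, 100.7) (-24.1, 102.1) (-24.1, 103.5)
173 (-24.0, 99.8) (-24.1, 101.2) (-24.1, 102.7)
174 (-24.0, 98.9) (-24.1, 100.4) (-24.1, 101.8)
175 (-24.0, 98.0) (-24.1, 99.5) (-24.1, 101.0)
176 (-24.0, 97.1) (-24.1, 98.6) (-24.1, 100.2)
177 (-24.0, 96.2) (-24.1, 97.8) (-24.1, 99.3)
```

View pics/w6.png

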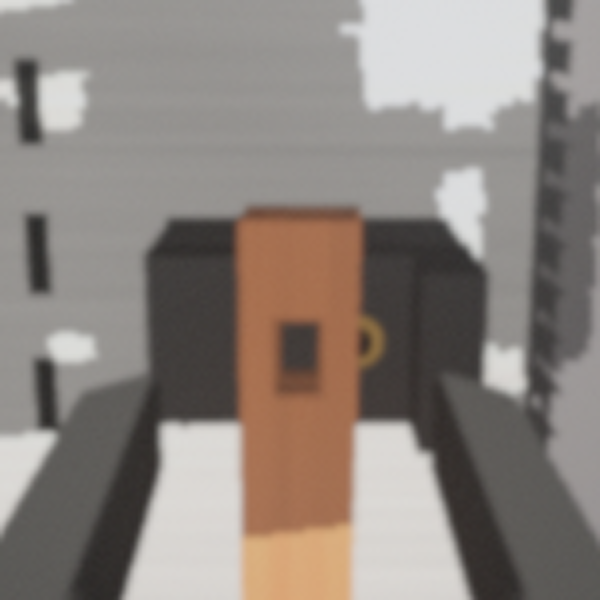

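Both ends now coincide: the single dark end face is at crop rows 208–218 and the slot shows one clean hole. Next I'll clamp both bars to square their edges.

Request:
{"method": "play_rows", "body": {
  "targets": [
    [-0.03, -0.2, 0, 0, 0, 0, 0.5],
    [-0.06, -0.4, 0, 0, 0, 0, 0.5],
    [-0.08, -0.6, 0, 0, 0, 0, 0.5],
    [-0.08, -0.6, 0, 0, 0, 0, 0.5],
    [-0.08, -0.6, -0.25, 0, 0, 0, 0.5],
    [-0.08, -0.6, -0.45, 0, 0, 0, 0.5],
    [-0.08, -0.6, -0.54, 0, 0, 0, 0.5],
    [-0.08, -0.6, -0.54, 0, 0, 0, 0.4]
  ],
  "force": 12
}}

```text
t: 15.9
position: [558.7, -20.5, 43.7]
ee_rot: [-0.001, 0.754, 0.657, -0.001]
force: [0.4, -0.4, 0.5]
gripper_width: 42.2
grip_force: 0.0
```

Request:
{"method": "play_rows", "body": {
  "targets": [
    [0, 0, 0, 0, 0, 0, 0.34],
    [0, 0, 0, 0, 0, 0, 0.3],
    [0, 0, 0, 0, 0, 0, 0.28],
    [0, 0, 0, 0, 0, 0, 0.26],
    [0, 0, 0, 0, 0, 0, 0.2],
    [0, 0, 0, 0, 0, 0, 0.2],
    [0, 0, 0, 0, 0, 0, 0.2],
    [0, 0, 0, 0, 0, 0, 0.2]
  ]
}}

```text
t: 16.7
position: [559.4, -20.5, 45.4]
ee_rot: [0.0, 0.754, 0.657, 0.0]
force: [-4.4, 1.0, 6.6]
gripper_width: 25.4
grip_force: 12.0
```

Request:
{"method": "play_rows", "body": {
  "targets": [
    [0.01, -0.001, 0, 0, 0, 0, 0.2],
    [0.02, -0.003, 0, 0, 0, 0, 0.2],
    [0.03, -0.004, 0, 0, 0, 0, 0.2],
    [0.04, -0.0055, 0, 0, 0, 0, 0.2],
    [0.05, -0.007, 0, 0, 0, 0, 0.2],
    [0.05, -0.007, 0, 0, 0, 0, 0.2]
  ]
}}

```text
t: 17.3
position: [565.3, -21.3, 45.4]
ee_rot: [-0.0, 0.754, 0.657, 0.0]
force: [-5.1, 0.5, 7.8]
gripper_width: 25.2
grip_force: 12.0
```

Request:
{"method": "play_rows", "body": {
  "targets": [
    [0, 0, 0, 0, 0, 0, 0.31],
    [0, 0, 0, 0, 0, 0, 0.31],
    [0.01, -0.001, 0, 0, 0, 0, 0.31],
    [0.02, -0.003, 0, 0, 0, 0, 0.31],
    [0.03, -0.004, 0, 0, 0, 0, 0.31],
    [0.035, -0.005, 0, 0, 0, 0, 0.31],
    [0.04, -0.0055, 0, 0, 0, 0, 0.31]
  ]
}}

```text
t: 18.0
position: [570.0, -22.0, 44.7]
ee_rot: [-0.0, 0.754, 0.657, -0.0]
force: [-2.9, -0.3, 2.0]
gripper_width: 29.0
grip_force: 1.8
```

Request:
{"method": "play_rows", "body": {
  "targets": [
    [0.005, -0.0007, 0, 0, 0, 0, 0.31],
    [0.01, -0.0014, 0, 0, 0, 0, 0.31]
  ]
}}

```text
t: 18.2
position: [571.3, -22.2, 44.7]
ee_rot: [-0.0, 0.754, 0.657, -0.0]
force: [-3.0, 0.4, 1.1]
gripper_width: 29.1
grip_force: 1.7
```

Request:
{"method": "play_rows", "body": {
  "targets": [
    [0.005, -0.0007, 0, 0, 0, 0, 0.31],
    [0.01, -0.0014, 0, 0, 0, 0, 0.31]
  ]
}}

```text
t: 18.4
position: [572.5, -22.4, 44.7]
ee_rot: [-0.0, 0.754, 0.657, -0.0]
force: [-2.3, 1.0, 1.2]
gripper_width: 29.2
grip_force: 1.6
```

Sliding friction is about 3 N. Continuing in small steps.

Request:
{"method": "play_rows", "body": {
  "targets": [
    [0.004, -0.0005, 0, 0, 0, 0, 0.31],
    [0.008, -0.0011, 0, 0, 0, 0, 0.31],
    [0.008, -0.0011, 0, 0, 0, 0, 0.31]
  ]
}}

```text
t: 18.7
position: [573.5, -22.5, 44.7]
ee_rot: [0.0, 0.754, 0.657, 0.0]
force: [-3.1, 0.3, 0.1]
gripper_width: 29.3
grip_force: 1.1
```

Request:
{"method": "play_rows", "body": {
  "targets": [
    [0.004, -0.0005, 0, 0, 0, 0, 0.31],
    [0.004, -0.0005, 0, 0, 0, 0, 0.31]
  ]
}}

```text
t: 18.9
position: [573.9, -22.5, 44.7]
ee_rot: [-0.0, 0.754, 0.657, -0.0]
force: [-2.4, 0.2, 0.2]
gripper_width: 29.6
grip_force: 1.3
```

Request:
{"method": "play_rows", "body": {
  "targets": [
    [0.004, -0.0005, 0, 0, 0, 0, 0.31],
    [0.004, -0.0005, 0, 0, 0, 0, 0.31]
  ]
}}

```text
t: 19.1
position: [574.3, -22.6, 44.7]
ee_rot: [-0.0, 0.754, 0.657, -0.0]
force: [-4.1, 0.3, 1.4]
gripper_width: 29.1
grip_force: 2.3
```

Request:
{"method": "play_rows", "body": {
  "targets": [
    [0.004, -0.0005, 0, 0, 0, 0, 0.31],
    [0.004, -0.0005, 0, 0, 0, 0, 0.31]
  ],
  "force": 45
}}

```text
t: 19.3
position: [574.3, -22.6, 44.7]
ee_rot: [-0.001, 0.754, 0.657, -0.001]
force: [-8.5, 0.3, 4.3]
gripper_width: 29.5
grip_force: 3.9
```

Request:
{"method": "play_rows", "body": {
  "targets": [
    [0.004, -0.0005, 0, 0, 0, 0, 0.31],
    [0.004, -0.0005, 0, 0, 0, 0, 0.31]
  ]
}}

```text
t: 19.5
position: [574.5, -22.7, 44.7]
ee_rot: [-0.001, 0.754, 0.657, -0.001]
force: [-10.2, 1.1, 4.4]
gripper_width: 29.2
grip_force: 4.9
```

Request:
{"method": "play_rows", "body": {
  "targets": [
    [0.003, -0.0004, 0, 0, 0, 0, 0.31],
    [0.003, -0.0004, 0, 0, 0, 0, 0.31]
  ]
}}

```text
t: 19.7
position: [574.6, -22.7, 44.6]
ee_rot: [-0.001, 0.754, 0.657, -0.001]
force: [-12.1, 1.0, 7.0]
gripper_width: 29.1
grip_force: 6.2
```

Contact with the shoulders. Before the final force I'll check the gaps and flatness.

```bash
python3 - <<'E'
from h import *
c=wrist(); np.savez("w7.npz",**c); t=bot.camera("top"); np.savez("top7.npz",**t); print(pose())
u0=180;a=cv2.resize(c["img"][60:220,180:340],(480,480),interpolation=2)
T=np.linalg.inv(t["T"]); r,_=cv2.Rodrigues(T[:3,:3]); u,v=cv2.projectPoints(np.float64([[570,-22,66]]),r,T[:3,3],t["K"],t["D"])[0].ravel().astype(int)
b=cv2.resize(t["img"][v-50:v+50,u-33:u+33],(317,480),interpolation=2)
cv2.imwrite("pics/w7.png",np.hstack([a,b]))
uv,P=cloud(c); q=(P[:,:2]-O); L=np.c_[q@xh,q@yh,P[:,2]]
m=(L[:,1]>30)&(L[:,1]<100)&(L[:,0]>-34)&(L[:,0]<-3); h=np.histogram(L[m][:,2],bins=range(40,76,1)); print([(int(x),int(n)) for n,x in zip(*h) if n>15])
E
```

```text
(19.8, array([574.6, -22.7,  44.6]), 'tool y deg', np.float64(-7.9), 'tool z', array([-0.003,  0.   , -1.   ]), array([-12.6,   0.3,   6.4]), 29.21939341408252)
[(49, 241), (50, 666), (51, 329), (52, 35), (64, 85), (65, 1002), (66, 2383), (67, 877), (68, 34)]
```

View pics/w7.png

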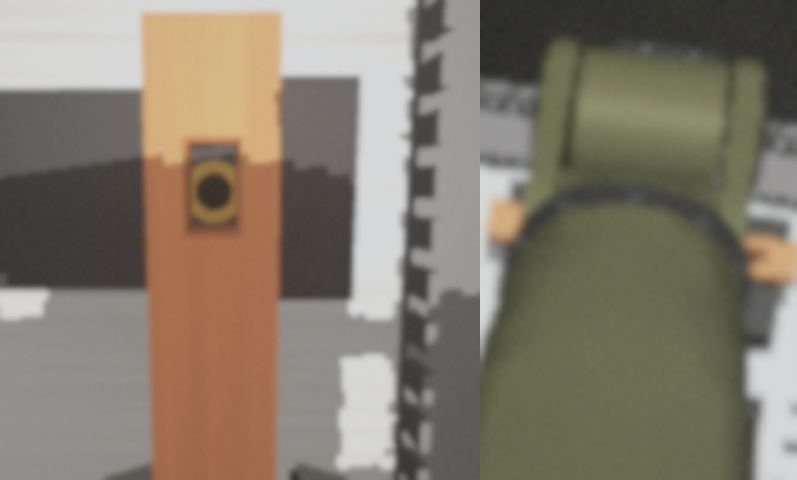

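The insert sits centred in the slot (214,190) and the bar butts against the shoulder block at x≈280. Both bars are flat, with the pair's top at 66 mm. A last small step brings it to about 15 N.

Request:
{"method": "play_rows", "body": {
  "targets": [
    [0.002, -0.0003, 0, 0, 0, 0, 0.31],
    [0.004, -0.0005, 0, 0, 0, 0, 0.31],
    [0.004, -0.0005, 0, 0, 0, 0, 0.31],
    [0.004, -0.0005, 0, 0, 0, 0, 0.31],
    [0.004, -0.0005, 0, 0, 0, 0, 0.31],
    [0.004, -0.0005, 0, 0, 0, 0, 0.31]
  ]
}}

```text
t: 20.4
position: [574.6, -22.7, 44.6]
ee_rot: [-0.001, 0.754, 0.657, -0.001]
force: [-16.3, 0.9, 9.8]
gripper_width: 29.7
grip_force: 8.0
```

```bash
python3 - <<'E'
from h import *
f=[]
for _ in range(4): bot.camera("side"); f.append(bot.sense()["force"].round(1).tolist())
print(f)
c=bot.camera("side"); np.savez("side8.npz",**c)
T=np.linalg.inv(c["T"]); r,_=cv2.Rodrigues(T[:3,:3])
g=lambda p: cv2.projectPoints(np.float64([p]),r,T[:3,3],c["K"],c["D"])[0].ravel().astype(int)
u,v=g([570,-22,60]); print(u,v,g([580,47,66]),g([562,-92,66]))
cv2.imwrite("pics/s8.png",cv2.resize(c["img"][v-60:v+60,u-75:u+75],(750,600),interpolation=2))
E
```

```text
[[-15.4, -0.0, 9.1], [-16.2, 1.4, 9.8], [-15.9, 1.5, 9.7], [-16.1, 0.8, 8.5]]
235 197 [227 206] [242 185]
```

View pics/s8.png

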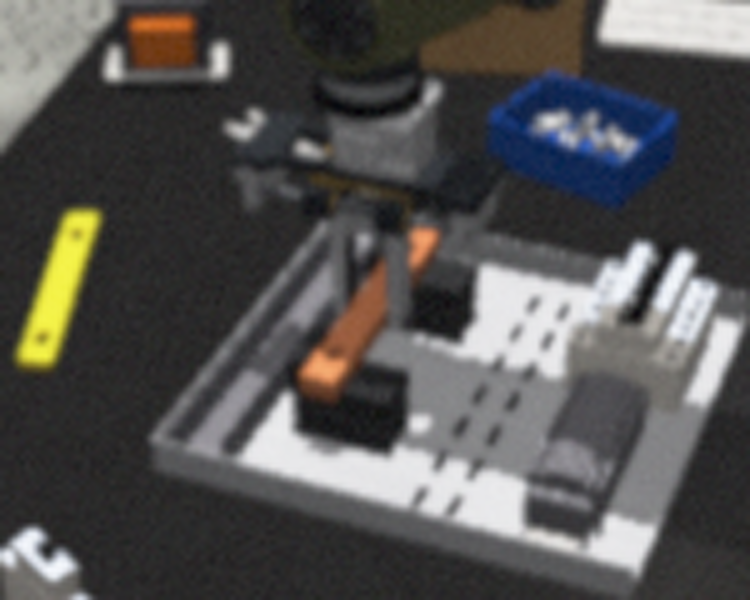

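```bash
python3 -c "
from bench import bot
print(bot.close_job())"
```

```text
the job is handed in; nothing more can be done
None
```

The second bar lies on the first with ends and edges flush, and the pair is against the shoulders, held with a steady push of about 16 N. I saw the slot over its insert at the left support only; the arm hid the right one, so contact there is inferred from the push. The job is handed in.

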